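# Set the attenuator to step three and take the reading

## Robot

A 6-joint arm with a two-finger parallel gripper is mounted at the origin on the work surface. World frame = base frame: x ahead of the robot, y to its left, z up, the work surface at z = 0. Lengths are in m, angles in rad, forces in N, time in s.
With the tool pointing down it reaches from about 0.325 to 0.925 m from the base axis. Payload 3.1 kg.
Tool frame: the origin (TCP) lies between the finger pads; the fingertips stand 8 mm ahead of it and the grasp point (between the pads) lies 11 mm behind it (manip.tcp_to_tips is the distance from the TCP to the fingertips, in m); x points along the fingers, z is the direction in which the jaws open and shut, and the axes are right-handed (so a half turn about x gives the same grasp; the last joint's range is limited). The gripper opens to 85 mm and grips with 20 to 120 N. Pads are 22 mm wide; open, the fingers measure 114 mm over their backs; the gripper's body (76 mm by 85 mm) begins 54 mm behind the grasp point. The pads swing forward as they close: fully open they stand 13 mm farther back than shut.
Start: joints at [1.064, 0.217, 1.613, -0, 1.311, -0.112], TCP at [0.24, 0.577, 0.239] pointing down, gripper open.
Joint ranges: [-2.75, 2.75], [-0.78, 2.1], [0.31, 2.55], [-1.13, 4.27], [0.13, 2.63], [-2.58, 2.58]. Speed limits (rad/s): [2.79, 2.79, 3.14, 3.14, 3.14, 3.14].

## Interface

Orientations are given as a unit quaternion [x, y, z, w].
In Python, from rig import get_obs, optics, workorder, manip gives the robot as it stands.
- The arm moves only by the tool play_rows, never from a script. Its argument "series" is a list that holds one entry, the list of rows, each a list of 7 numbers: the shift along the tool's x, y, z in mm, then the turn, a rotation vector about the tool's x, y, z in rad, then the closure in counts, from 0 (fully open) to 255 (shut). In form: [[[dx, dy, dz, ax, ay, az, hand], ...]]. A call has exactly 5 rows; each row shifts and turns the commanded pose from where the row before left it, along the tool's axes as they then stand; what a row does not reach is not made up. A row lasts 1/10 s, in which the tool goes at most 50 mm and 8.59 degrees, less where a joint would pass 70% of its speed; a pose out of reach is approached as far as the arm can. A call with a gripper value outside its range is refused whole. The fingers move at their own pace and stop on an object; the grip force is fixed at half the most. Time passes only in rows, so rows that do not move let the fingers close, or fill a call up. It gives the time, the measured TCP pose, the force and the opening at its end, in the units of the state.
- get_obs(): the state, without advancing time (a new reading comes with each control period).
- optics.get_image(name): name is "scene" or "top"; returns a dict with "img" (400x640x3 uint8, red, green, blue), "vfov" (degrees; the focal length in pixels is half the picture's height over the tangent of half this angle, whatever the lens; pixels are square), "cx", "cy" (the principal point, pixels), "world_from_camera" (4x4, takes a point from camera to world coordinates). Camera axes: x right, y up, looking along -z (the intrinsics and any distortion apply to the point x, -y, -z); pixel columns grow to the right and rows downward; lengths in m; the calibration is good to about 2 mm. A picture is of the moment at which its call begins. There is no depth.
- workorder.job_done(): hands the job in, once; it reports no verdict.
The state is a dict: "t": time; "qpos": joint angles; "qd": joint speeds; "effort": joint torques, N m; "tcp_pos": TCP position; "tcp_rot": TCP orientation; "wrist_force": force on the tool from outside, world axes, zero at the start; "wrist_torque": the same for the moment, N m; "finger_gap": opening from 0.0 (shut) to 1.0 (fully open).
Only numpy, scipy, OpenCV 4.12 (cv2) and the standard library are available. Lean on these libraries where they do the work, as an engineer would, in place of code of your own. Each camera call takes 0.05 s, during which the arm holds its last target.

## Task

Set the attenuator on the optical bench to step three: with a fingertip, push its filter slide in by the upright finger tab, counting the clicks by feel from the pulled-out start, and leave the slide resting in the third click without ever running past it. Then press the round key of the handheld light meter all the way down to take the reading, and let it come back up. Only push and press: do not pinch the tab, do not lift or shift the meter, and leave the other things on the table where they are.

Things in the scene. Friction and masses are not known exactly. Their poses are not given: they have to be found in the camera images.
- bench: The optical bench: an aluminium rail 620 mm long (its y axis, roughly left-right before the robot), 50 mm wide, its top 50 mm above the table; fixed. Origin: centre of its underside. On it stand, fixed, from left to right: a grey lamp house (190 mm high from the table), the filter changer, a lens and a sensor head; the others keep at least 75 mm to the sides of the changer's middle.
- changer: The filter changer, fixed on the rail: a black upright frame 52 mm along x, 22 mm thick, with a beam hole and a steel spring barrel on top, ending 151 mm above the origin. Origin: on the rail's top, 50 mm above the table, under the frame's middle. Its x axis is level and is the way the slide is pushed in (roughly away from the robot, within 0.2 rad); z is up.
- slide (a joint): Travel of the filter slide in m, growing as it is pushed in along the changer's +x. 0 = pulled out to its stop; it starts between 0 and 0.018, before the first click. Clicks at 0.030, 0.052, 0.074 (the third) and 0.096; end stop 0.106. About 1 N slides it between clicks, 5 to 7 N pushes it out of one. From about 4 mm before a click the spring draws it in by itself. It stays where left.
- slide_edge (a point): A point of the slide bar: middle of its top edge above the third filter glass. The bar is aluminium, on edge, 5 mm thick, 35 mm high, top 158 mm above the table, with four grey glasses and above each a notch 12 mm wide, 5 mm deep, 22 mm apart; the frame's sprung roller drops into them. It is straight under the spring barrel when the slide is in the third click.
- tab_push (a point): Middle of the near face (towards the robot) of the upright black finger tab at the outer end of the slide, 180 mm above the table. The tab is 22 mm wide, 8 mm thick along the push; it reaches from 130 mm to its rounded top at 197 mm above the table. Axes as the changer's: push along +x. It moves with the slide. Towards the robot the space is free above 60 mm height.
- meter: The handheld light meter lying flat on its back on the table, loose, about 0.35 kg, grey: 130 mm along its x, 66 mm along its y, 28 mm high. Origin: centre of its underside; z up. Its dark display is at +x, its round key at -x, 32 mm from the origin. It lies to the robot's left or right, in front of the bench, display end roughly away from the robot.
- key (a joint): How far the meter's key is pressed, in m: 0 up, 0.005 fully down. A spring: it starts to move at 1.5 N and is fully down at 4.5 N; it comes up by itself.
- key_top (a point): Centre of the top of the meter's round white key, 20 mm across; it stands 10 mm proud of the meter's top, 38 mm above the table, and is pressed straight down. Three small flat dummy keys beside the display stay as they are.
- tape: A roll of masking tape lying flat, 100 mm across, 24 mm high; origin: centre of its underside. Leave it.
- pencil: A mechanical pencil lying, about 135 mm long, 9 mm thick, nearest the robot; origin under its middle. Leave it.
- eraser: An eraser in a card sleeve, 55 x 23 x 14 mm, lying on the table before the bench; origin under its middle. Leave it.
- spare_lens: A lens in a flat black mount lying on the table before the bench, 50 mm across, 12 mm high; origin: centre of its underside. Leave it.
- ruler: A clear ruler lying to the right, 210 x 30 x 4 mm; origin under its middle. Leave it.
- wood_block: A slotted wooden block to the left, 60 x 40 x 26 mm; origin: centre of its underside. Leave it.
- screwdriver: A screwdriver lying to the left of the bench, 160 mm long; origin under its middle. Leave it.

How it is judged:
On the way, in this order (a step that is already met when the one before it is completed fails the run):
1. the filter slide rests in its third click (within 3 mm) (value of joint slide between 0.071 and 0.077 m and velocity of joint slide between -0.01 and 0.01 m/s and value of joint key below 0.0015 m), for 0.3 s.
2. with the slide in the third click, the meter's key is pressed down (at least 3.5 of its 5 mm) (value of joint slide between 0.071 and 0.077 m and value of joint key above 0.0035 m), for 0.1 s.
At the end, for the whole second after the job is handed in: The filter slide rests in its third click (joint 74 mm, within 3 mm), the meter's key is up again (less than 1 mm down), and the meter lies still within 20 mm of where it began (value of joint slide between 0.071 and 0.077 m and velocity of joint slide between -0.01 and 0.01 m/s and value of joint key below 0.001 m and distance of meter from where it was at the start of the episode below 0.02 m and linear speed of meter below 0.01 m/s); the robot touches nothing.
It fails at once if the slide is run on past the third click (beyond 84 mm) (value of joint slide above 0.084 m).
It fails at once if the finger tab is pinched: both its halves pressed by the fingers at once (contact force between any of slide_c6, slide_c7 and the fingers above 1.5 N and contact force between any of slide_c8, slide_c9 and the fingers above 1.5 N).
It fails at once if the meter's key is pressed while the slide is not in the third click (value of joint key above 0.0025 m and (value of joint slide below 0.07 m or value of joint slide above 0.078 m)).
It fails at once if the meter is lifted or shifted more than 20 mm (distance of meter from where it was at the start of the episode above 0.02 m or angle between meter's own z axis and vertical above 0.2 rad).
It fails at once if another thing on the table is moved more than 20 mm (distance of any of tape, pencil, eraser, spare_lens, ruler, wood_block, screwdriver from where it was at the start of the episode above 0.02 m).
It also fails if it takes over 67 s, if anything falls off the work surface, if the arm or the gripper's body presses on something with over 40 N, if the wrist force passes 120 N, or if a joint passes its speed limit or range.

## Working session

There is one attempt and no reset: what is moved stays moved. The work goes in short steps, Python scripts to look and compute and a tool call to move; the robot and the scene stay as the last step left them, time stands still between calls to the robot, and variables do not carry over. Pictures are saved under pics/ and viewed, and the job is handed in when it is done.

Besides the shell and the picture viewer there is one more tool, called after "Call:" as name(argument=value, ...) on one line, values as JSON. play_rows: Moves the arm, as the interface text tells. Its arguments: {"type":"object","properties":{"series":{"type":"array","items":{"type":"array","items":{"type":"array","items":{"type":"number"}}}}},"required":["series"]}

```bash
ls; mkdir -p pics
python3 - <<'E'
from rig import get_obs, optics, workorder, manip
import cv2,numpy as np
o=get_obs()
for k,v in o.items(): print(k,np.round(v,4))
print([a for a in dir(manip) if a[0]!='_'], manip.tcp_to_tips)
for n in("scene","top"):
    d=optics.get_image(n)
    print(n,{k:(np.round(v,4).tolist() if k!='img' else v.shape) for k,v in d.items()})
    cv2.imwrite(f"pics/{n}0.png",d["img"][:,:,::-1])
E
```

```text
pics
t 0.0
qpos [ 1.0638  0.2177  1.615   0.      1.3113 -0.1122]
qd [ 0.0008 -0.0018 -0.0014 -0.0004 -0.0012 -0.    ]
effort [-6.00000e-04 -3.96847e+01 -3.03849e+01 -2.00000e-04  9.50000e-03
  0.00000e+00]
tcp_pos [0.24   0.5762 0.238 ]
tcp_rot [-0.3926  0.5891  0.3918  0.5876]
wrist_force [0.1784 0.873  0.2337]
wrist_torque [-0.0224  0.0267  0.0306]
finger_gap 1.0005
['PlanningError', 'tcp_to_tips'] 0.008
scene {'img': (400, 640, 3), 'vfov': 43.2124, 'cx': 319.0199, 'cy': 203.819, 'world_from_camera': [[-0.5492, -0.6755, 0.4921, 1.2505], [0.8357, -0.447, 0.3191, 0.4481], [0.0044, 0.5865, 0.8099, 1.2791], [0.0, 0.0, 0.0, 1.0]]}
top {'img': (400, 640, 3), 'vfov': 44.9832, 'cx': 325.1259, 'cy': 194.4021, 'world_from_camera': [[-0.0271, 0.9913, -0.1289, 0.3701], [-0.9996, -0.0278, -0.0035, -0.0102], [-0.0071, 0.1287, 0.9917, 1.5615], [0.0, 0.0, 0.0, 1.0]]}
```

View pics/scene0.png

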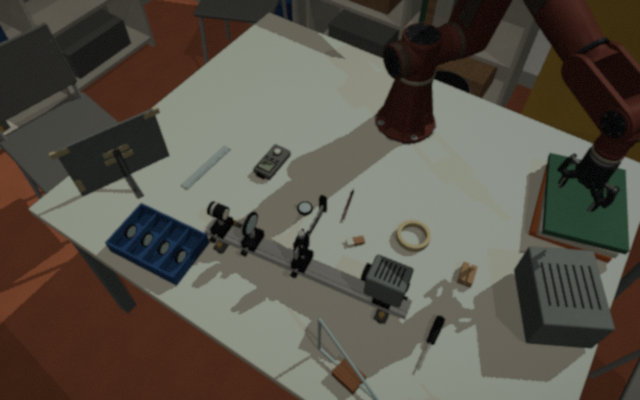

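View pics/top0.png

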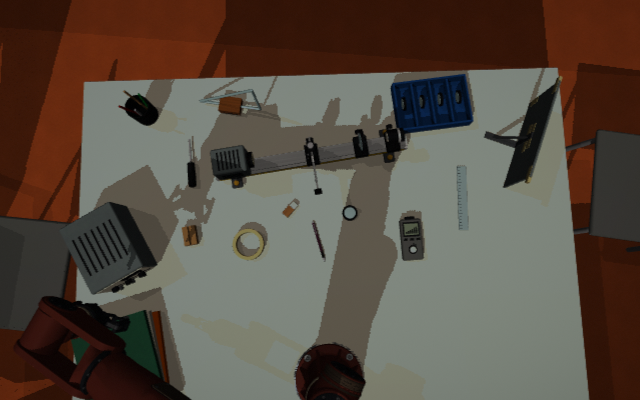

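The scene view shows the changer at about (302,250) with the tab near (322,203), and the meter at (272,161). In the top view, the changer is at (312,150), the tab at (318,191) and the key at (413,250).

```bash
cat > h.py <<'E'
from rig import get_obs, optics, workorder, manip
import cv2,numpy as np
from scipy.spatial.transform import Rotation as R
def cam(n):
    return optics.get_image(n)
def ray(d,u,v):
    f=200/np.tan(np.radians(d["vfov"])/2)
    T=np.array(d["world_from_camera"])
    return T[:3,3],T[:3,:3]@np.array([(u-d["cx"])/f,-(v-d["cy"])/f,-1])
def atz(d,u,v,z):
    o,r=ray(d,u,v); return o+r*(z-o[2])/r[2]
def proj(d,p):
    f=200/np.tan(np.radians(d["vfov"])/2)
    T=np.array(d["world_from_camera"]); c=T[:3,:3].T@(np.array(p)-T[:3,3])
    return d["cx"]+f*c[0]/-c[2], d["cy"]-f*c[1]/-c[2]
def tri(d1,p1,d2,p2):
    o1,r1=ray(d1,*p1);o2,r2=ray(d2,*p2)
    s=np.linalg.lstsq(np.c_[r1,-r2],o2-o1,rcond=None)[0]
    a=o1+r1*s[0];b=o2+r2*s[1]
    return (a+b)/2,np.linalg.norm(a-b)
def crop(img,x0,y0,x1,y1,k,name):
    c=cv2.resize(img[y0:y1,x0:x1,::-1],None,fx=k,fy=k,interpolation=cv2.INTER_CUBIC)
    c=cv2.convertScaleAbs(c,alpha=1.5,beta=15)
    for x in range(x0,x1,10):
        cv2.putText(c,str(x),((x-x0)*k,8),0,.3,(0,0,255)); cv2.line(c,((x-x0)*k,10),((x-x0)*k,16),(0,0,255))
    for y in range(y0,y1,10):
        cv2.putText(c,str(y),(0,(y-y0)*k+4),0,.3,(0,0,255));cv2.line(c,(20,(y-y0)*k),(26,(y-y0)*k),(0,0,255))
    cv2.imwrite("pics/"+name,c)
E
python3 - <<'E'
from h import *
t=cam("top")["img"];s=cam("scene")["img"]
crop(t,280,130,360,200,8,"t_ch.png")
crop(t,385,205,435,265,10,"t_me.png")
crop(s,270,185,350,280,6,"s_ch.png")
crop(s,245,140,300,185,10,"s_me.png")
E
```

```text
(no output)
```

View pics/t_ch.png

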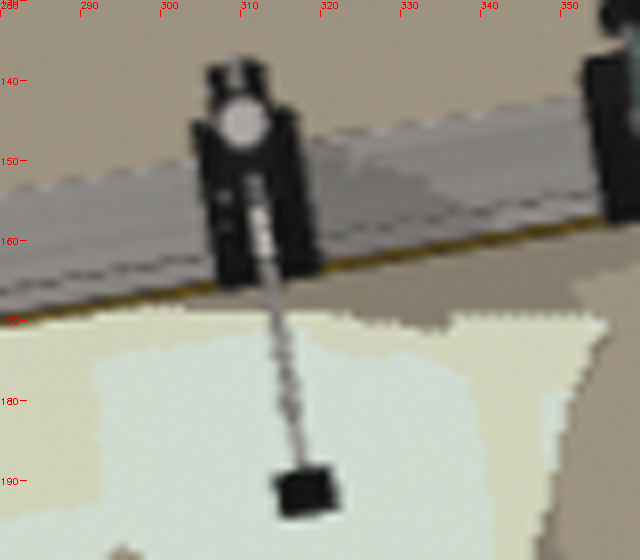

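View pics/t_me.png

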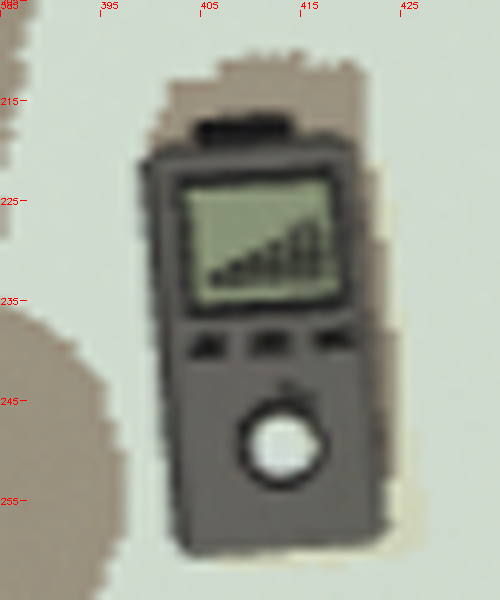

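View pics/s_ch.png

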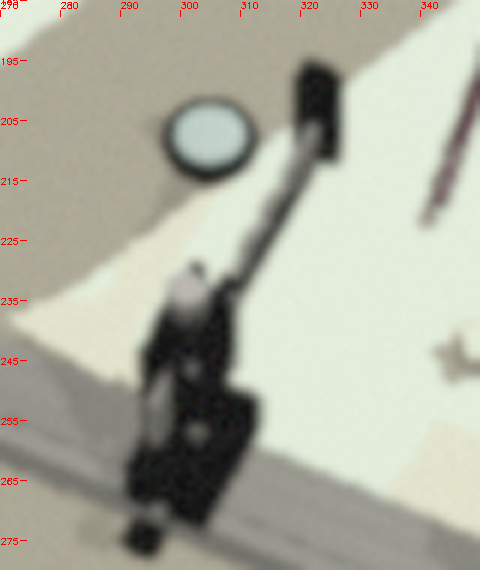

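View pics/s_me.png

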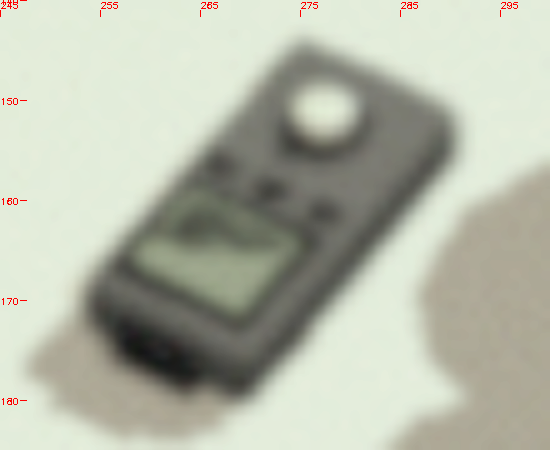

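Run:
```python
from h import *
np.set_printoptions(precision=4,suppress=True)
t=cam("top");s=cam("scene")
B=atz(t,310.2,145,.201);print("barrel",B,atz(s,300,233,.201),tri(t,(310.2,145),s,(300,233.5)))
for q in [(314.3,189.3),(321.5,188),(322.3,192.5),(315.2,194.5)]: print("tab .195",atz(t,*q,.195))
print("tab top scene",atz(s,322,196,.197))
P=atz(t,317.3,187,.158);Q=atz(t,312,160,.158);print("bar",P,Q, "ang",np.arctan2(*(Q-P)[[1,0]]))
print("rail ang",atz(t,280,170,.05),atz(t,350,158.5,.05))
print("key",atz(t,413.3,249.3,.038),atz(s,277.3,150.7,.038),tri(t,(413.3,249.3),s,(277.3,150.7)))
for q in [(400.5,220.5),(419.5,218.5),(423,258),(403.5,260)]: print("meter .028",atz(t,*q,.028))
```

```text
barrel [0.6915 0.0337 0.201 ] [0.6982 0.0332 0.201 ] (array([0.6944, 0.0325, 0.1926]), np.float64(0.0035285109294956366))
tab .195 [0.5633 0.0252 0.195 ]
tab .195 [0.5664 0.0045 0.195 ]
tab .195 [0.5534 0.0026 0.195 ]
tab .195 [0.5482 0.023  0.195 ]
tab top scene [0.5671 0.0142 0.197 ]
bar [0.5751 0.0172 0.158 ] [0.6562 0.0308 0.158 ] ang 0.16674022347300854
rail ang [0.6487 0.1364 0.05  ] [ 0.6796 -0.0871  0.05  ]
key [ 0.3871 -0.276   0.038 ] [ 0.3921 -0.2734  0.038 ] (array([ 0.3873, -0.2773,  0.0311]), np.float64(0.0002427011353006426))
meter .028 [ 0.4791 -0.2417  0.028 ]
meter .028 [ 0.4838 -0.3023  0.028 ]
meter .028 [ 0.3593 -0.3068  0.028 ]
meter .028 [ 0.3547 -0.2453  0.028 ]
```

```bash
cat >> h.py <<'E'
def go(target,yaw=None):
    """shift in tool axes mm to target; yaw = wanted world angle of tool z"""
    o=get_obs();M=R.from_quat(o["tcp_rot"]).as_matrix()
    print("tcp",np.round(o["tcp_pos"],4),"t",round(float(o["t"]),2),"zang",round(np.arctan2(M[1,2],M[0,2]),4),"xaxis",np.round(M[:,0],4),"F",np.round(o["wrist_force"],2),"gap",round(float(o["finger_gap"]),2))
    print("shift mm",np.round(1000*M.T@(np.array(target)-o["tcp_pos"]),1))
    if yaw is not None:
        W=np.array([[0,-np.sin(yaw),np.cos(yaw)],[0,np.cos(yaw),np.sin(yaw)],[-1,0,0]])
        W[:,1]=np.cross(W[:,2],W[:,0])
        print("rotvec",np.round(R.from_matrix(M.T@W).as_rotvec(),3))
E
python3 - <<'E'
from h import *
t=cam("top")
for z in (0,.2,.3):print("box",[np.round(atz(t,*q,z)[:2],3) for q in((62,228),(110,203),(155,265),(95,292))])
y=0.14+np.pi/2
go([.48,.03,.30],y); go([.48,.03,.30],y-np.pi)
print(R.from_quat(get_obs()["tcp_rot"]).as_matrix().round(3))
E
```

```text
box [array([0.487, 0.851]), array([0.564, 0.698]), array([0.36 , 0.547]), array([0.28 , 0.737])]
box [array([0.472, 0.741]), array([0.54 , 0.607]), array([0.361, 0.476]), array([0.292, 0.641])]
box [array([0.465, 0.686]), array([0.527, 0.562]), array([0.362, 0.44 ]), array([0.297, 0.593])]
tcp [0.2403 0.5768 0.239 ] t 0.35 zang 1.176 xaxis [-3.e-04 -5.e-04 -1.e+00] F [ 0.29  0.33 -0.07] gap 1.0
shift mm [ -60.8 -431.6 -412.5]
rotvec [-0.535 -0.001 -0.   ]
tcp [0.2403 0.5768 0.239 ] t 0.35 zang 1.176 xaxis [-3.e-04 -5.e-04 -1.e+00] F [ 0.29  0.33 -0.07] gap 1.0
shift mm [ -60.8 -431.6 -412.5]
rotvec [ 2.607e+00 -0.000e+00  1.000e-03]
[[-0.    -0.923  0.385]
 [-0.001  0.385  0.923]
 [-1.     0.    -0.001]]
```

Call:
play_rows(series=[[[-45,0,0,0,0,0,255],[-45,0,0,0,0,0,255],[0,0,-45,0,0,0,255],[0,0,-45,0,0,0,255],[0,0,-45,0,0,0,255]]])

```text
t: 0.85
tcp_pos: [0.188, 0.4513, 0.3298]
tcp_rot: [-0.392, 0.588, 0.392, 0.589]
wrist_force: [0.2, -0.8, 0.3]
finger_gap: 0.147
```

Call:
play_rows(series=[[[0,-20,-45,0,0,0,255],[0,-20,-45,0,0,0,255],[0,-20,-45,0,0,0,255],[0,-20,-45,0,0,0,255],[0,-20,-45,0,0,0,255]]])

```text
t: 1.35
tcp_pos: [0.1936, 0.2046, 0.3293]
tcp_rot: [-0.393, 0.587, 0.393, 0.588]
wrist_force: [1.2, -0.5, 1.5]
finger_gap: 0.002
```

Run:
```python
from h import *
go([.48,.01,.30],0.14+np.pi/2)
```

```text
tcp [0.1936 0.2046 0.3293] t 1.35 zang 1.1782 xaxis [ 1.4e-03  1.0e-04 -1.0e+00] F [ 1.17 -0.48  1.54] gap 0.0
shift mm [  29.7 -339.   -70.3]
rotvec [-0.533  0.     0.001]
```

Call:
play_rows(series=[[[0,-48,-14,0,0,0,255],[0,-48,-14,0,0,0,255],[0,-48,-14,0,0,0,255],[0,-48,-14,0,0,0,255],[0,-48,-14,0,0,0,255]]])

```text
t: 1.85
tcp_pos: [0.3901, 0.0473, 0.3298]
tcp_rot: [-0.392, 0.588, 0.392, 0.589]
wrist_force: [0.8, 1.6, 0.6]
finger_gap: 0.002
```

Call:
play_rows(series=[[[0,0,0,-0.107,0,0,255],[0,0,0,-0.107,0,0,255],[0,0,0,-0.107,0,0,255],[0,0,0,-0.107,0,0,255],[0,0,0,-0.107,0,0,255]]])

```text
t: 2.35
tcp_pos: [0.3888, 0.0491, 0.3293]
tcp_rot: [0.535, -0.463, -0.535, -0.463]
wrist_force: [-0.0, -0.5, 1.1]
finger_gap: -0.004
```

Run:
```python
from h import *
go([.48,.01,.30],0.14+np.pi/2)
go([.50,.035,.18],0.14+np.pi/2)
t=cam("top")["img"];s=cam("scene")["img"]
crop(t,270,130,370,230,6,"t1.png")
crop(s,270,150,370,250,6,"s1.png")
```

```text
tcp [0.3888 0.0491 0.3293] t 2.35 zang 1.7151 xaxis [ 1.e-04 -0.e+00 -1.e+00] F [-0.03 -0.49  1.14] gap -0.0
shift mm [ 29.3 -84.6 -51.8]
rotvec [ 0.004 -0.     0.   ]
tcp [0.3888 0.0491 0.3293] t 2.35 zang 1.7151 xaxis [ 1.e-04 -0.e+00 -1.e+00] F [-0.03 -0.49  1.14] gap -0.0
shift mm [ 149.3 -108.   -30. ]
rotvec [ 0.004 -0.     0.   ]
```

View pics/t1.png

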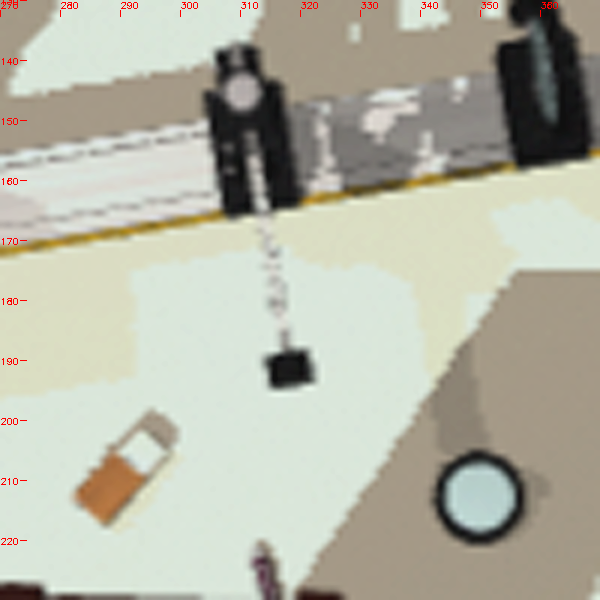

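View pics/s1.png

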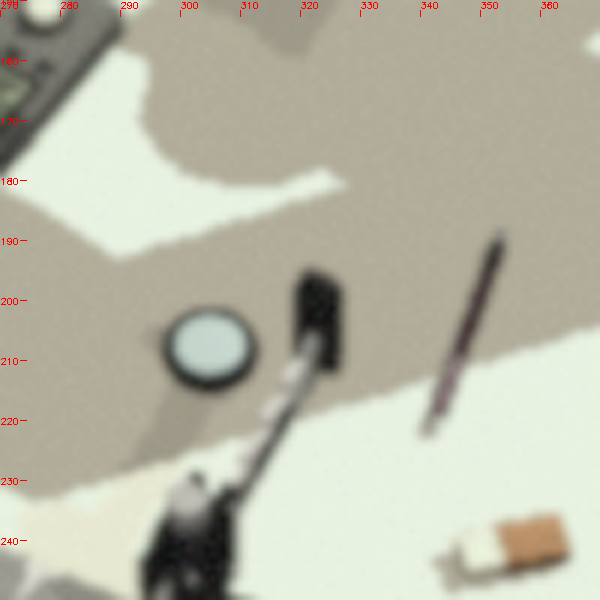

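Run:
```python
from h import *
go([.5126,.0245,.18],0.145+np.pi/2)
```

```text
tcp [0.3888 0.0492 0.3293] t 2.45 zang 1.7107 xaxis [ 2.e-04  0.e+00 -1.e+00] F [ 1.45 -0.32  0.08] gap -0.0
shift mm [ 149.4 -119.1  -41.7]
rotvec [-0.005 -0.     0.   ]
```

Call:
play_rows(series=[[[37,-30,-10.5,-0.005,0,0,255],[37,-30,-10.5,0,0,0,255],[37,-30,-10.5,0,0,0,255],[38,-29,-10,0,0,0,255],[0,0,0,0,0,0,255]]])

```text
t: 2.95
tcp_pos: [0.5099, 0.0249, 0.1713]
tcp_rot: [-0.53, 0.467, 0.539, 0.46]
wrist_force: [-1.6, 0.7, -1.1]
finger_gap: -0.0
```

Run:
```python
from h import *
go([.5126,.0245,.18],0.145+np.pi/2)
T=cam("top");S=cam("scene")
t=T["img"];s=S["img"]
crop(t,270,130,370,230,6,"t2.png")
crop(s,270,150,370,250,6,"s2.png")
tip=get_obs()["tcp_pos"]-[0,0,.008]
print(proj(T,tip),proj(S,tip))
```

```text
tcp [0.5099 0.0249 0.1713] t 2.95 zang 1.7127 xaxis [-0.0157  0.0011 -0.9999] F [-1.62  0.74 -1.06] gap -0.0
shift mm [-8.7 -2.4 -0.7]
rotvec [-0.003  0.003 -0.015]
(np.float64(314.9445280199275), np.float64(208.21696759973258)) (np.float64(336.2653813387527), np.float64(190.11812203808046))
```

View pics/t2.png

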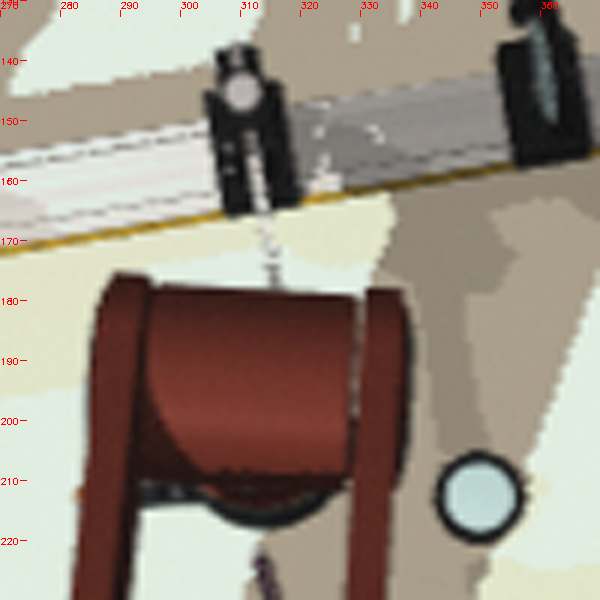

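View pics/s2.png

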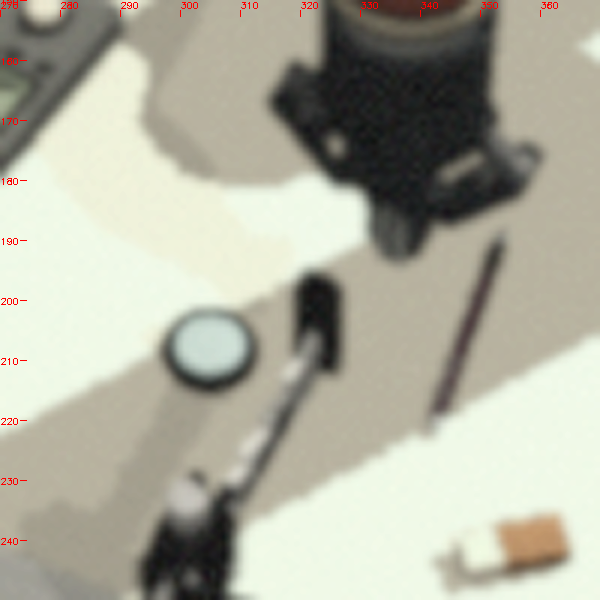

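Call:
play_rows(series=[[[-5,-5,0,0,0,0,255],[0,-5,0,0,0,0,255],[0,-5,0,0,0,0,255],[0,0,0,0,0,0,255],[0,0,0,0,0,0,255]]])

```text
t: 3.55
tcp_pos: [0.5277, 0.0275, 0.1863]
tcp_rot: [0.535, -0.462, -0.534, -0.463]
wrist_force: [0.1, 0.1, -0.5]
finger_gap: -0.003
```

Run:
```python
from h import *
go([.535,.0245+.0224*.145,.18],0.145+np.pi/2)
S=cam("scene")
s=S["img"]
crop(s,300,170,360,225,10,"s3.png")
```

```text
tcp [0.5277 0.0275 0.1863] t 3.55 zang 1.7162 xaxis [ 1.7e-03 -2.0e-04 -1.0e+00] F [ 0.14  0.15 -0.47] gap -0.0
shift mm [ 6.4 -7.3 -0.8]
rotvec [ 0.    -0.     0.002]
```

View pics/s3.png

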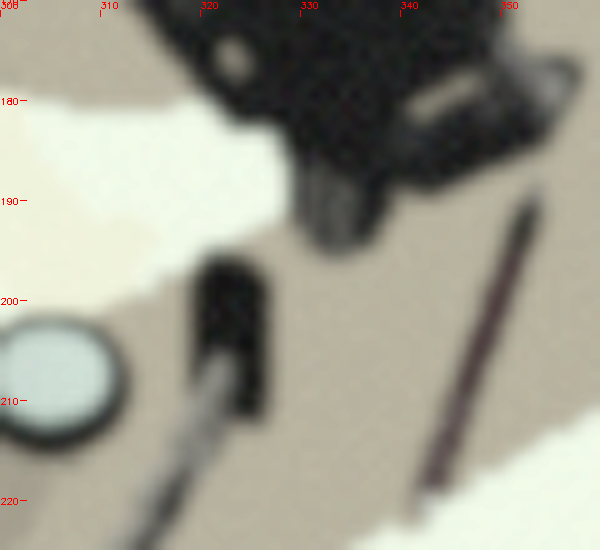

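Call:
play_rows(series=[[[6,-3,-0.5,0,0,0,255],[0,-3,-0.5,0,0,0,255],[0,-2,0,0,0,0,255],[0,-2,0,0,0,0,255],[0,0,0,0,0,0,255]]])

```text
t: 4.1
tcp_pos: [0.5378, 0.0279, 0.1793]
tcp_rot: [0.535, -0.462, -0.535, -0.462]
wrist_force: [-0.2, -0.3, -0.2]
finger_gap: 0.0
```

Call:
play_rows(series=[[[0,-2,0,0,0,0,255],[0,-2,0,0,0,0,255],[0,-2,0,0,0,0,255],[0,0,0,0,0,0,255],[0,0,0,0,0,0,255]]])

```text
t: 4.6
tcp_pos: [0.5434, 0.0288, 0.1793]
tcp_rot: [0.535, -0.462, -0.535, -0.462]
wrist_force: [0.2, 0.3, -0.3]
finger_gap: -0.001
```

Run:
```python
from h import *
go([.545,.0245+.0324*.145,.18],0.145+np.pi/2)
S=cam("scene")
s=S["img"]
crop(s,300,170,360,225,10,"s4.png")
```

```text
tcp [0.5434 0.0288 0.1793] t 4.6 zang 1.7161 xaxis [-0. -0. -1.] F [ 0.15  0.26 -0.27] gap -0.0
shift mm [-0.7 -1.6  0.2]
rotvec [ 0. -0. -0.]
```

View pics/s4.png

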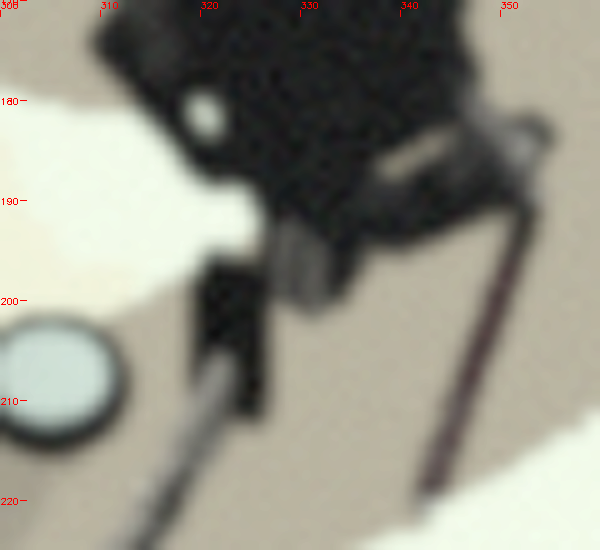

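Call:
play_rows(series=[[[0,-1.5,0,0,0,0,255],[0,-1.5,0,0,0,0,255],[0,-1.5,0,0,0,0,255],[0,0,0,0,0,0,255],[0,0,0,0,0,0,255]]])

```text
t: 5.15
tcp_pos: [0.5478, 0.0294, 0.1793]
tcp_rot: [-0.535, 0.462, 0.535, 0.462]
wrist_force: [-1.5, -0.4, 0.8]
finger_gap: -0.0
```

Call:
play_rows(series=[[[0,-1.5,0,0,0,0,255],[0,-1.5,0,0,0,0,255],[0,-1.5,0,0,0,0,255],[0,0,0,0,0,0,255],[0,0,0,0,0,0,255]]])

```text
t: 5.65
tcp_pos: [0.5527, 0.0301, 0.1793]
tcp_rot: [0.535, -0.462, -0.535, -0.463]
wrist_force: [-0.2, 0.0, 0.7]
finger_gap: -0.002
```

Run:
```python
from h import *
go([.545,.0245+.0324*.145,.18],0.145+np.pi/2)
S=cam("scene")
s=S["img"]
crop(s,300,170,360,225,10,"s5.png")
```

```text
tcp [0.5527 0.0301 0.1793] t 5.65 zang 1.716 xaxis [ 1.1e-03  1.0e-04 -1.0e+00] F [-0.18  0.02  0.68] gap -0.0
shift mm [-0.7  7.8  0.2]
rotvec [ 0.    -0.     0.001]
```

View pics/s5.png

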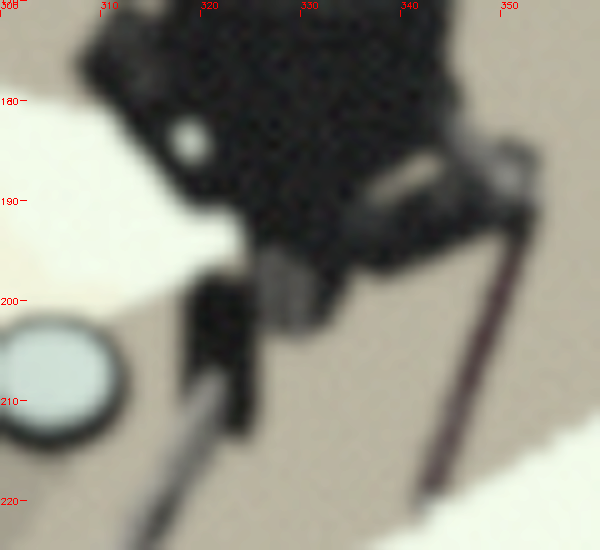

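Call:
play_rows(series=[[[0,-1.5,0,0,0,0,255],[0,-1.5,0,0,0,0,255],[0,0,0,0,0,0,255],[0,0,0,0,0,0,255],[0,0,0,0,0,0,255]]])

```text
t: 6.2
tcp_pos: [0.5556, 0.0305, 0.1793]
tcp_rot: [0.535, -0.462, -0.535, -0.463]
wrist_force: [-0.6, 0.4, -0.4]
finger_gap: -0.001
```

Call:
play_rows(series=[[[0,-1.5,0,0,0,0,255],[0,-1.5,0,0,0,0,255],[0,0,0,0,0,0,255],[0,0,0,0,0,0,255],[0,0,0,0,0,0,255]]])

```text
t: 6.7
tcp_pos: [0.5585, 0.031, 0.1793]
tcp_rot: [0.535, -0.462, -0.535, -0.463]
wrist_force: [0.0, -0.1, -0.3]
finger_gap: -0.002
```

Call:
play_rows(series=[[[0,-1.5,0,0,0,0,255],[0,-1.5,0,0,0,0,255],[0,0,0,0,0,0,255],[0,0,0,0,0,0,255],[0,0,0,0,0,0,255]]])

```text
t: 7.2
tcp_pos: [0.5615, 0.0314, 0.1793]
tcp_rot: [0.535, -0.462, -0.535, -0.463]
wrist_force: [0.7, -0.2, -0.1]
finger_gap: -0.002
```

Call:
play_rows(series=[[[0,-1.5,0,0,0,0,255],[0,-1.5,0,0,0,0,255],[0,0,0,0,0,0,255],[0,0,0,0,0,0,255],[0,0,0,0,0,0,255]]])

```text
t: 7.7
tcp_pos: [0.5645, 0.0318, 0.1793]
tcp_rot: [0.535, -0.462, -0.535, -0.463]
wrist_force: [-0.6, -1.1, 0.8]
finger_gap: 0.002
```

Call:
play_rows(series=[[[0,-1.5,0,0,0,0,255],[0,-1.5,0,0,0,0,255],[0,0,0,0,0,0,255],[0,0,0,0,0,0,255],[0,0,0,0,0,0,255]]])

```text
t: 8.2
tcp_pos: [0.5674, 0.0323, 0.1794]
tcp_rot: [0.535, -0.462, -0.535, -0.463]
wrist_force: [-0.1, 0.8, 0.0]
finger_gap: 0.003
```

Run:
```python
from h import *
S=cam("scene")
crop(S["img"],280,170,340,245,8,"s6.png")
print(get_obs()["tcp_pos"],get_obs()["wrist_force"])
for x,y in((.557,.0135),(.577,.0164),(.597,.0193)):
  print([np.round(proj(S,(x,y,z)),1) for z in(.197,.13)])
```

```text
[0.56729341 0.03229117 0.17934502] [-0.30812152 -0.53370169 -0.49082446]
[array([323.8, 193.4]), array([323.5, 207.8])]
[array([320.7, 198.8]), array([320.5, 213.2])]
[array([317.4, 204.4]), array([317.4, 218.7])]
```

View pics/s6.png

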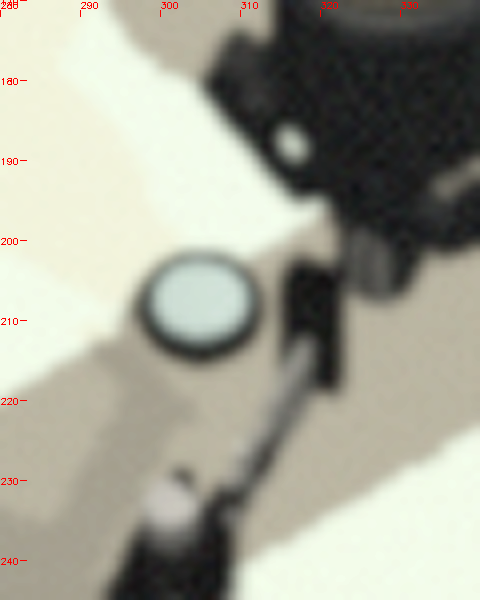

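Call:
play_rows(series=[[[0,-1,0,0,0,0,255],[0,-1,0,0,0,0,255],[0,0,0,0,0,0,255],[0,0,0,0,0,0,255],[0,0,0,0,0,0,255]]])

```text
t: 8.75
tcp_pos: [0.5691, 0.0325, 0.1793]
tcp_rot: [-0.535, 0.462, 0.535, 0.462]
wrist_force: [0.1, 1.1, 0.2]
finger_gap: -0.002
```

Call:
play_rows(series=[[[0,-1,0,0,0,0,255],[0,-1,0,0,0,0,255],[0,0,0,0,0,0,255],[0,0,0,0,0,0,255],[0,0,0,0,0,0,255]]])

```text
t: 9.25
tcp_pos: [0.5711, 0.0328, 0.1793]
tcp_rot: [-0.535, 0.462, 0.535, 0.462]
wrist_force: [0.8, 0.2, 1.1]
finger_gap: -0.001
```

Call:
play_rows(series=[[[0,-1,0,0,0,0,255],[0,-1,0,0,0,0,255],[0,0,0,0,0,0,255],[0,0,0,0,0,0,255],[0,0,0,0,0,0,255]]])

```text
t: 9.75
tcp_pos: [0.5724, 0.033, 0.1792]
tcp_rot: [-0.535, 0.463, 0.535, 0.462]
wrist_force: [-4.0, -0.7, 2.4]
finger_gap: 0.0
```

Call:
play_rows(series=[[[0,-1,0,0,0,0,255],[0,0,0,0,0,0,255],[0,-1,0,0,0,0,255],[0,0,0,0,0,0,255],[0,0,0,0,0,0,255]]])

```text
t: 10.25
tcp_pos: [0.5732, 0.0332, 0.179]
tcp_rot: [-0.534, 0.464, 0.536, 0.461]
wrist_force: [-8.1, -1.5, 3.9]
finger_gap: 0.002
```

Call:
play_rows(series=[[[0,-1,0,0,0,0,255],[0,0,0,0,0,0,255],[0,-1,0,0,0,0,255],[0,0,0,0,0,0,255],[0,0,0,0,0,0,255]]])

```text
t: 10.75
tcp_pos: [0.5768, 0.0336, 0.1792]
tcp_rot: [-0.535, 0.463, 0.535, 0.462]
wrist_force: [-3.1, -1.3, 1.3]
finger_gap: 0.002
```

Call:
play_rows(series=[[[0,-1,0,0,0,0,255],[0,0,0,0,0,0,255],[0,-1,0,0,0,0,255],[0,0,0,0,0,0,255],[0,0,0,0,0,0,255]]])

```text
t: 11.25
tcp_pos: [0.5795, 0.034, 0.1793]
tcp_rot: [0.535, -0.462, -0.535, -0.463]
wrist_force: [-0.4, -0.3, -0.6]
finger_gap: 0.0
```

Call:
play_rows(series=[[[0,-1,0,0,0,0,255],[0,0,0,0,0,0,255],[0,-1,0,0,0,0,255],[0,0,0,0,0,0,255],[0,0,0,0,0,0,255]]])

```text
t: 11.75
tcp_pos: [0.5812, 0.0343, 0.1793]
tcp_rot: [0.535, -0.462, -0.535, -0.463]
wrist_force: [-0.4, -0.5, -1.0]
finger_gap: 0.004
```

Run:
```python
from h import *
S=cam("scene")
crop(S["img"],280,170,340,245,8,"s7.png")
print(get_obs()["tcp_pos"],get_obs()["wrist_force"])
```

```text
[0.58116239 0.0342584  0.17928522] [-1.09286304 -0.53391162 -0.43115048]
```

View pics/s7.png

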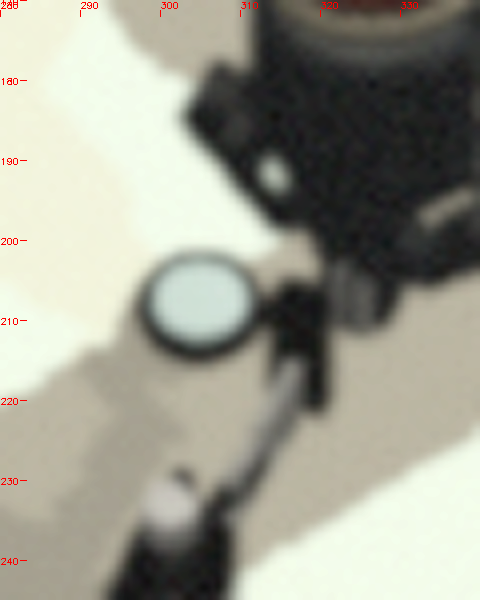

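Call:
play_rows(series=[[[0,-1.5,0,0,0,0,255],[0,-1.5,0,0,0,0,255],[0,-1,0,0,0,0,255],[0,-1,0,0,0,0,255],[0,0,0,0,0,0,255]]])

```text
t: 12.3
tcp_pos: [0.5863, 0.035, 0.1793]
tcp_rot: [0.535, -0.462, -0.535, -0.463]
wrist_force: [-0.8, -2.0, -0.1]
finger_gap: -0.001
```

Call:
play_rows(series=[[[0,-1,0,0,0,0,255],[0,-1,0,0,0,0,255],[0,-1,0,0,0,0,255],[0,-1,0,0,0,0,255],[0,0,0,0,0,0,255]]])

```text
t: 12.8
tcp_pos: [0.5908, 0.0357, 0.1798]
tcp_rot: [0.535, -0.462, -0.534, -0.463]
wrist_force: [0.5, -0.2, 0.2]
finger_gap: 0.006
```

Call:
play_rows(series=[[[0,-1,0,0,0,0,255],[0,-1,0,0,0,0,255],[0,0,0,0,0,0,255],[0,0,0,0,0,0,255],[0,0,0,0,0,0,255]]])

```text
t: 13.3
tcp_pos: [0.5918, 0.0358, 0.1793]
tcp_rot: [-0.535, 0.462, 0.535, 0.462]
wrist_force: [0.3, -0.3, 0.2]
finger_gap: 0.003
```

Call:
play_rows(series=[[[0,-1,0,0,0,0,255],[0,-1,0,0,0,0,255],[0,0,0,0,0,0,255],[0,0,0,0,0,0,255],[0,0,0,0,0,0,255]]])

```text
t: 13.8
tcp_pos: [0.5938, 0.0361, 0.1793]
tcp_rot: [0.535, -0.462, -0.535, -0.462]
wrist_force: [-0.2, 0.1, 0.1]
finger_gap: -0.003
```

Call:
play_rows(series=[[[0,-1,0,0,0,0,255],[0,0,0,0,0,0,255],[0,0,0,0,0,0,255],[0,0,0,0,0,0,255],[0,0,0,0,0,0,255]]])

```text
t: 14.3
tcp_pos: [0.5942, 0.0362, 0.1792]
tcp_rot: [-0.535, 0.463, 0.535, 0.462]
wrist_force: [-3.5, -1.0, 2.3]
finger_gap: 0.001
```

Call:
play_rows(series=[[[0,-1,0,0,0,0,255],[0,0,0,0,0,0,255],[0,0,0,0,0,0,255],[0,0,0,0,0,0,255],[0,0,0,0,0,0,255]]])

```text
t: 14.8
tcp_pos: [0.5947, 0.0363, 0.1791]
tcp_rot: [-0.534, 0.463, 0.536, 0.462]
wrist_force: [-5.7, -1.0, 2.7]
finger_gap: -0.001
```

Call:
play_rows(series=[[[0,-1,0,0,0,0,255],[0,0,0,0,0,0,255],[0,-1,0,0,0,0,255],[0,0,0,0,0,0,255],[0,0,0,0,0,0,255]]])

```text
t: 15.3
tcp_pos: [0.5965, 0.0365, 0.1791]
tcp_rot: [-0.534, 0.463, 0.536, 0.461]
wrist_force: [-5.8, -1.7, 3.5]
finger_gap: -0.003
```

Call:
play_rows(series=[[[0,-1,0,0,0,0,255],[0,0,0,0,0,0,255],[0,-1,0,0,0,0,255],[0,0,0,0,0,0,255],[0,0,0,0,0,0,255]]])

```text
t: 15.8
tcp_pos: [0.6005, 0.0371, 0.1793]
tcp_rot: [0.535, -0.462, -0.535, -0.463]
wrist_force: [-1.5, -0.1, -0.1]
finger_gap: -0.002
```

Call:
play_rows(series=[[[0,-1,0,0,0,0,255],[0,0,0,0,0,0,255],[0,-1,0,0,0,0,255],[0,0,0,0,0,0,255],[0,0,0,0,0,0,255]]])

```text
t: 16.3
tcp_pos: [0.602, 0.0373, 0.1793]
tcp_rot: [0.535, -0.462, -0.535, -0.463]
wrist_force: [-1.1, -0.6, -1.2]
finger_gap: -0.002
```

Call:
play_rows(series=[[[0,-1,0,0,0,0,255],[0,-1,0,0,0,0,255],[0,-1,0,0,0,0,255],[0,0,0,0,0,0,255],[0,0,0,0,0,0,255]]])

```text
t: 16.8
tcp_pos: [0.6051, 0.0377, 0.1793]
tcp_rot: [0.535, -0.462, -0.535, -0.463]
wrist_force: [-1.4, -0.4, -0.1]
finger_gap: -0.002
```

Run:
```python
from h import *
S=cam("scene")
crop(S["img"],280,180,340,255,8,"s8.png")
print(get_obs()["tcp_pos"],get_obs()["wrist_force"])
```

```text
[0.60504064 0.03776481 0.17929525] [-0.80692794 -0.8373979  -0.08321598]
```

View pics/s8.png

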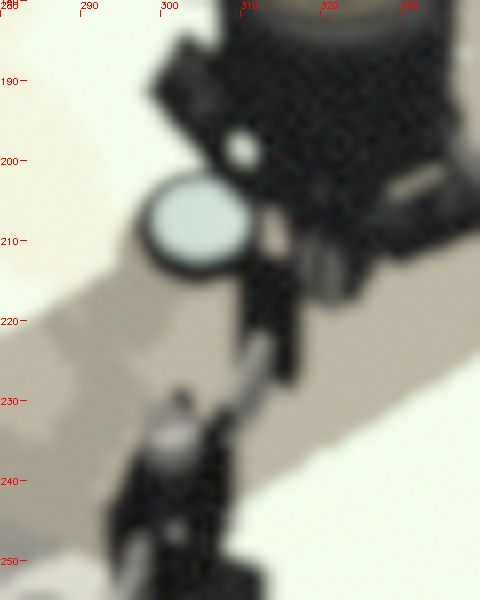

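Call:
play_rows(series=[[[0,-1,0,0,0,0,255],[0,-1,0,0,0,0,255],[0,-1,0,0,0,0,255],[0,-1,0,0,0,0,255],[0,0,0,0,0,0,255]]])

```text
t: 17.35
tcp_pos: [0.6093, 0.0384, 0.1794]
tcp_rot: [0.535, -0.462, -0.535, -0.463]
wrist_force: [-0.4, -0.2, -1.0]
finger_gap: 0.001
```

Call:
play_rows(series=[[[0,-1,0,0,0,0,255],[0,-1,0,0,0,0,255],[0,0,0,0,0,0,255],[0,0,0,0,0,0,255],[0,0,0,0,0,0,255]]])

```text
t: 17.85
tcp_pos: [0.611, 0.0387, 0.1796]
tcp_rot: [0.535, -0.462, -0.535, -0.463]
wrist_force: [0.1, -1.0, -1.0]
finger_gap: -0.003
```

Call:
play_rows(series=[[[0,-1,0,0,0,0,255],[0,-0.5,0,0,0,0,255],[0,0,0,0,0,0,255],[0,0,0,0,0,0,255],[0,0,0,0,0,0,255]]])

```text
t: 18.35
tcp_pos: [0.6121, 0.0388, 0.1793]
tcp_rot: [0.535, -0.462, -0.535, -0.462]
wrist_force: [-0.6, -0.8, -0.5]
finger_gap: 0.001
```

Run:
```python
from h import *
S=cam("scene")
crop(S["img"],280,180,340,255,8,"s9.png")
print(get_obs()["tcp_pos"],get_obs()["wrist_force"])
```

```text
[0.61211483 0.0387995  0.17928995] [-0.52123735 -0.54233154 -0.40446808]
```

View pics/s9.png

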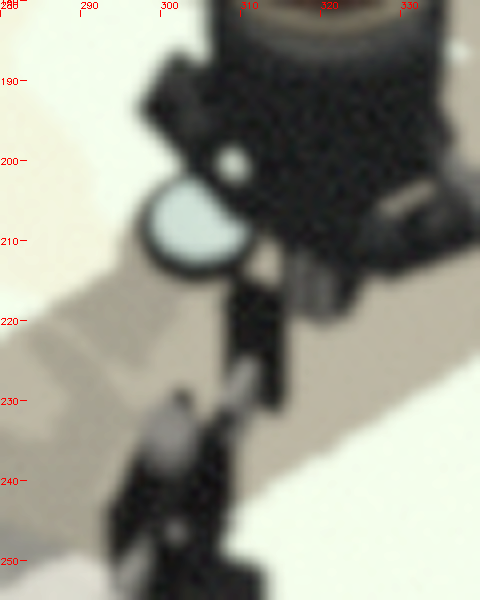

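Call:
play_rows(series=[[[0,-1,0,0,0,0,255],[0,0,0,0,0,0,255],[0,-1,0,0,0,0,255],[0,0,0,0,0,0,255],[0,0,0,0,0,0,255]]])

```text
t: 18.9
tcp_pos: [0.6142, 0.0391, 0.1793]
tcp_rot: [0.535, -0.462, -0.535, -0.462]
wrist_force: [-0.3, -0.1, -0.6]
finger_gap: 0.002
```

Call:
play_rows(series=[[[0,-1,0,0,0,0,255],[0,0,0,0,0,0,255],[0,-0.7,0,0,0,0,255],[0,0,0,0,0,0,255],[0,0,0,0,0,0,255]]])

```text
t: 19.4
tcp_pos: [0.6156, 0.0393, 0.1792]
tcp_rot: [-0.535, 0.463, 0.535, 0.462]
wrist_force: [0.7, -0.1, 0.5]
finger_gap: 0.004
```

Call:
play_rows(series=[[[0,-0.7,0,0,0,0,255],[0,0,0,0,0,0,255],[0,0,0,0,0,0,255],[0,0,0,0,0,0,255],[0,0,0,0,0,0,255]]])

```text
t: 19.9
tcp_pos: [0.616, 0.0394, 0.1792]
tcp_rot: [-0.535, 0.463, 0.535, 0.462]
wrist_force: [-4.4, -1.1, 1.7]
finger_gap: 0.001
```

The detent resists at TCP x=0.616, 22 mm past the second click, so the slide is in the third. I'll back straight off.

Call:
play_rows(series=[[[0,3,0,0,0,0,255],[0,10,0,0,0,0,255],[0,20,0,0,0,0,255],[0,30,0,0,0,0,255],[-30,20,0,0,0,0,255]]])

```text
t: 20.4
tcp_pos: [0.5291, 0.0276, 0.2044]
tcp_rot: [-0.532, 0.465, 0.538, 0.46]
wrist_force: [-0.3, -0.4, -0.2]
finger_gap: 0.001
```

Call:
play_rows(series=[[[-40,20,0,0,0,0,255],[-40,20,0,0,0,0,255],[0,0,0,0,0,0,255],[0,0,0,0,0,0,255],[0,0,0,0,0,0,255]]])

```text
t: 20.9
tcp_pos: [0.4943, 0.0217, 0.2882]
tcp_rot: [-0.535, 0.463, 0.535, 0.462]
wrist_force: [-0.7, 0.1, -0.1]
finger_gap: 0.0
```

Run:
```python
from h import *
S=cam("scene");T=cam("top")
crop(S["img"],280,180,340,255,8,"s10.png")
crop(T["img"],280,125,370,215,7,"t10.png")
K=np.mean([atz(T,413.3,249.3,.038),atz(S,277.3,150.7,.038)],0);print(K)
go([K[0],K[1],.15],1.715)
```

```text
[ 0.38963223 -0.27467556  0.038     ]
tcp [0.4941 0.0218 0.2873] t 21.0 zang 1.716 xaxis [-3.2e-03  4.0e-04 -1.0e+00] F [-0.55 -0.48 -0.17] gap 0.0
shift mm [ 137.5  145.8 -278.3]
rotvec [ 0.001  0.001 -0.003]
```

View pics/s10.png

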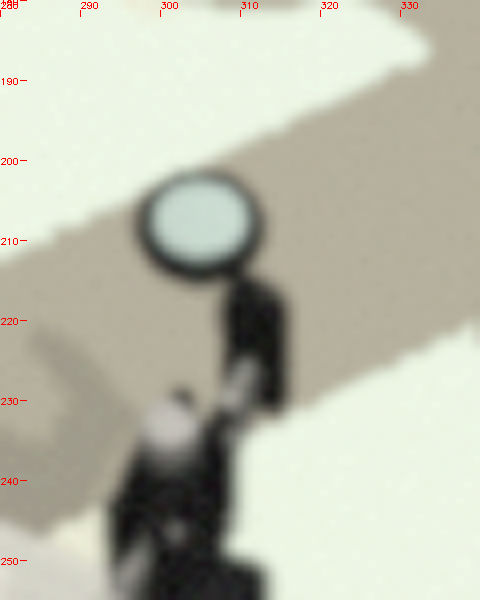

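View pics/t10.png

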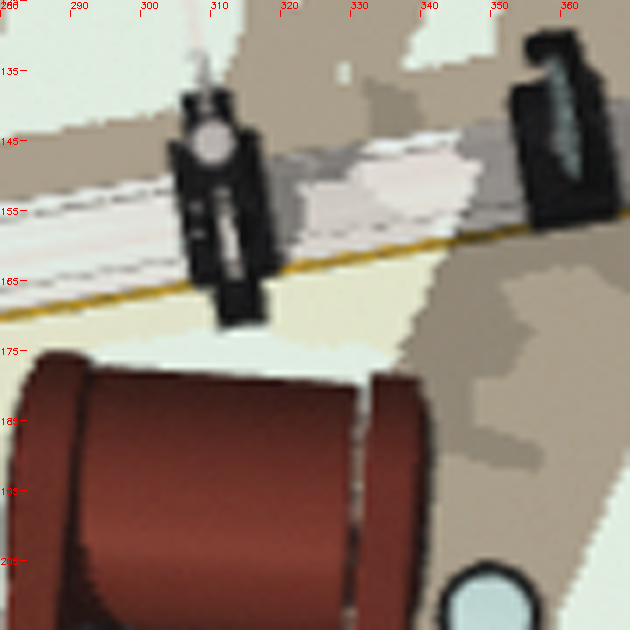

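Call:
play_rows(series=[[[0,24,-46,0,0,0,255],[0,24,-46,0,0,0,255],[0,24,-46,0,0,0,255],[0,24,-46,0,0,0,255],[0,24,-46,0,0,0,255]]])

```text
t: 21.5
tcp_pos: [0.4113, -0.2157, 0.2877]
tcp_rot: [-0.534, 0.462, 0.536, 0.462]
wrist_force: [0.8, -0.1, -0.7]
finger_gap: 0.001
```

Call:
play_rows(series=[[[30,24,-46,0,0,0,255],[40,0,0,0,0,0,255],[40,0,0,0,0,0,255],[40,0,0,0,0,0,255],[0,0,0,0,0,0,255]]])

```text
t: 22.0
tcp_pos: [0.3932, -0.2512, 0.1367]
tcp_rot: [-0.529, 0.462, 0.541, 0.463]
wrist_force: [-1.2, 0.3, 0.3]
finger_gap: 0.002
```

Call:
play_rows(series=[[[0,0,0,0,0,0,255],[0,0,0,0,0,0,255],[0,0,0,0,0,0,255],[0,0,0,0,0,0,255],[0,0,0,0,0,0,255]]])

```text
t: 22.5
tcp_pos: [0.399, -0.2558, 0.1457]
tcp_rot: [0.536, -0.462, -0.534, -0.462]
wrist_force: [-0.0, 0.2, 0.6]
finger_gap: 0.0
```

Run:
```python
from h import *
S=cam("scene");T=cam("top")
crop(S["img"],240,120,320,190,8,"s11.png")
o=get_obs();tip=o["tcp_pos"]-[0,0,.008]
print(proj(S,tip))
go([.3896,-.2747,.06],1.715)
```

```text
(np.float64(278.7478048290376), np.float64(132.95554354941544))
tcp [ 0.3985 -0.2555  0.145 ] t 22.6 zang 1.7161 xaxis [ 1.e-03 -9.e-04 -1.e+00] F [ 0.89 -0.43  0.52] gap 0.0
shift mm [ 85.   11.7 -17.6]
rotvec [ 0.001 -0.001  0.001]
```

View pics/s11.png

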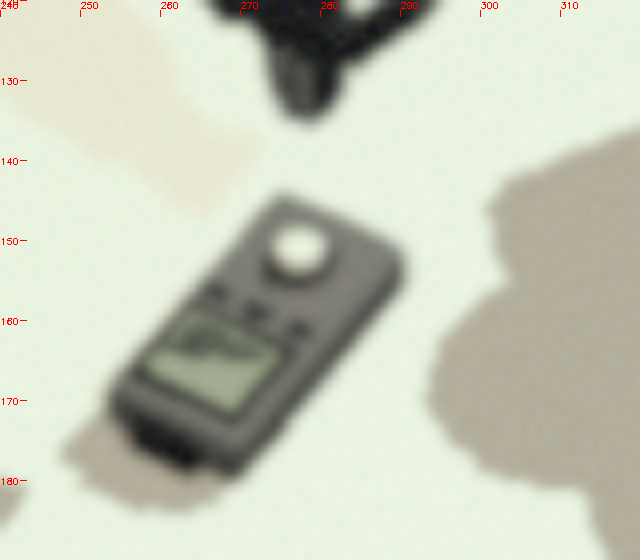

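Call:
play_rows(series=[[[0,6,-9,0,0,0,255],[0,6,-9,0,0,0,255],[35,0,0,0,0,0,255],[35,0,0,0,0,0,255],[10,0,0,0,0,0,255]]])

```text
t: 23.1
tcp_pos: [0.386, -0.2734, 0.0608]
tcp_rot: [-0.532, 0.463, 0.537, 0.463]
wrist_force: [-0.6, 0.1, -0.6]
finger_gap: -0.001
```

Call:
play_rows(series=[[[0,0,0,0,0,0,255],[0,0,0,0,0,0,255],[0,0,0,0,0,0,255],[0,0,0,0,0,0,255],[0,0,0,0,0,0,255]]])

```text
t: 23.6
tcp_pos: [0.3897, -0.2755, 0.0655]
tcp_rot: [0.536, -0.462, -0.534, -0.462]
wrist_force: [-0.2, 0.1, -0.4]
finger_gap: -0.002
```

Run:
```python
from h import *
S=cam("scene");T=cam("top")
crop(S["img"],240,120,320,190,8,"s12.png")
o=get_obs();tip=o["tcp_pos"]-[0,0,.008]
print(proj(S,tip))
go([.3896,-.2747,.046],1.715)
```

```text
(np.float64(277.0139474846114), np.float64(146.03230914671224))
tcp [ 0.3893 -0.2751  0.065 ] t 23.7 zang 1.7162 xaxis [ 9.e-04 -1.e-03 -1.e+00] F [-0.33  0.45 -0.99] gap 0.0
shift mm [19.  -0.3  0.4]
rotvec [ 0.001 -0.001  0.001]
```

View pics/s12.png

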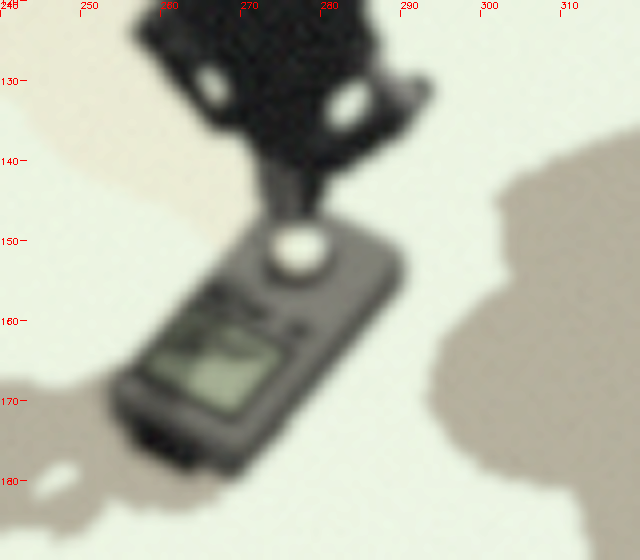

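Call:
play_rows(series=[[[5,0,0,0,0,0,255],[5,0,0,0,0,0,255],[4,0,0,0,0,0,255],[3,0,0,0,0,0,255],[0,0,0,0,0,0,255]]])

```text
t: 24.2
tcp_pos: [0.3885, -0.2744, 0.0465]
tcp_rot: [-0.534, 0.462, 0.535, 0.462]
wrist_force: [0.0, -0.1, -0.1]
finger_gap: 0.001
```

Call:
play_rows(series=[[[1.5,0,0,0,0,0,255],[1.5,0,0,0,0,0,255],[0,0,0,0,0,0,255],[0,0,0,0,0,0,255],[0,0,0,0,0,0,255]]])

```text
t: 24.7
tcp_pos: [0.3889, -0.2749, 0.0445]
tcp_rot: [0.535, -0.462, -0.535, -0.462]
wrist_force: [0.1, 0.6, 1.7]
finger_gap: 0.002
```

Call:
play_rows(series=[[[1.5,0,0,0,0,0,255],[1.5,0,0,0,0,0,255],[0,0,0,0,0,0,255],[0,0,0,0,0,0,255],[0,0,0,0,0,0,255]]])

```text
t: 25.2
tcp_pos: [0.389, -0.2749, 0.0414]
tcp_rot: [0.535, -0.462, -0.535, -0.462]
wrist_force: [-1.2, 1.5, 4.4]
finger_gap: -0.002
```

Force is 4.4 N and the key is about 4.6 mm down. I'll go slightly further to bottom it.

Call:
play_rows(series=[[[0.7,0,0,0,0,0,255],[0.6,0,0,0,0,0,255],[0,0,0,0,0,0,255],[0,0,0,0,0,0,255],[0,0,0,0,0,0,255]]])

```text
t: 25.7
tcp_pos: [0.3891, -0.275, 0.0409]
tcp_rot: [-0.535, 0.462, 0.535, 0.462]
wrist_force: [-2.7, 2.2, 11.3]
finger_gap: -0.002
```

Call:
play_rows(series=[[[-3,0,0,0,0,0,255],[-5,0,0,0,0,0,255],[-15,0,0,0,0,0,255],[-40,0,0,0,0,0,255],[-40,0,0,0,0,0,255]]])

```text
t: 26.2
tcp_pos: [0.3879, -0.2739, 0.1426]
tcp_rot: [-0.534, 0.462, 0.536, 0.463]
wrist_force: [0.7, -0.7, -0.6]
finger_gap: 0.002
```

Call:
play_rows(series=[[[-40,10,0,0,0,0,255],[0,0,0,0,0,0,255],[0,0,0,0,0,0,255],[0,0,0,0,0,0,255],[0,0,0,0,0,0,255]]])

```text
t: 26.7
tcp_pos: [0.378, -0.2751, 0.1807]
tcp_rot: [-0.533, 0.462, 0.536, 0.463]
wrist_force: [0.0, -0.0, 0.2]
finger_gap: 0.001
```

Run:
```python
from h import *
S=cam("scene");T=cam("top")
crop(S["img"],240,120,360,270,4,"s13.png")
crop(T["img"],290,125,370,205,7,"t13.png")
print(get_obs()["tcp_pos"],get_obs()["wrist_force"])
```

```text
[ 0.37828099 -0.27543263  0.18118611] [-0.83218659  0.64170521  0.30991324]
```

View pics/s13.png

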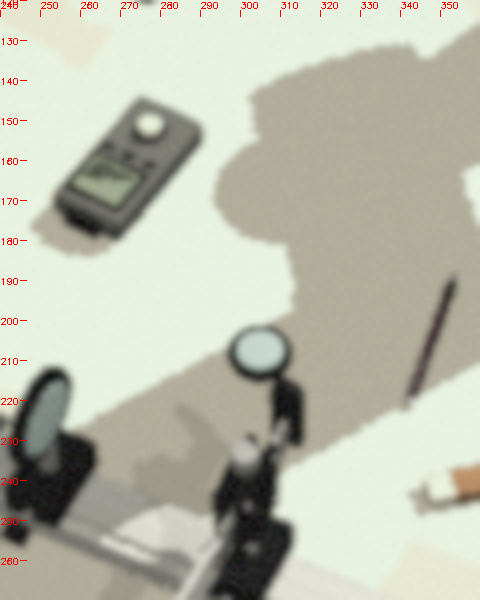

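View pics/t13.png

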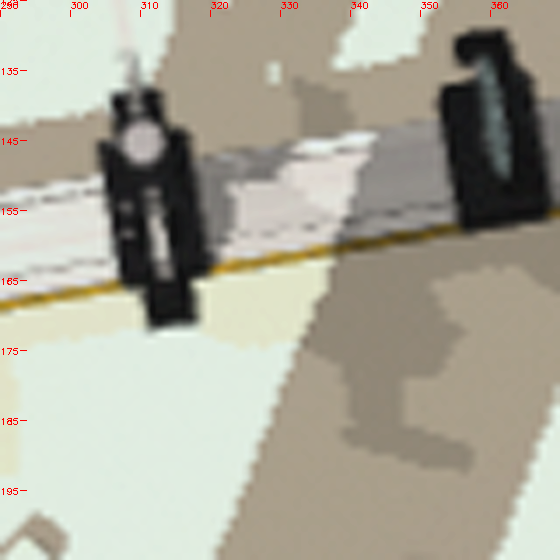

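The slide is unchanged (tab at (313,169) in the top view), and the meter is in place with its key up at (277,151). The robot is clear of everything, so I'm handing in.

```bash
python3 -c "
from rig import workorder
print(workorder.job_done())"
```

```text
the job is handed in; nothing more can be done
None
```

I pushed the filter slide into the third click and then took the reading with the meter's key. I handed the job in at about 27 s, and no verdict was reported.

**Slide:** I pushed with the closed fingertips on one side of the tab's near face, so only half of the tab was touched. The clicks resisted at tool x of about 0.572, 0.594 and 0.616 m, which matches the 22 mm spacing. After the third resisted at about 4 N, I backed straight off. In both cameras the tab had moved about 70 mm from its start and did not change after that. The starting travel was not measured exactly, so the third click rests on the count by feel.

**Key:** I pressed it straight down until it bottomed. The force was 4.4 N near the end of the stroke and 11 N against the stop. Then I lifted clear.

**Last checks:** The key looks up and the meter looks unmoved. The other things in view (lens, pencil, eraser) look unmoved as well. The tape, ruler, wood block and screwdriver were outside the last crops, but the arm did not work near them. The wrist force read about 1 N or less, which is noise. None of these checks failed or disagreed. The two cameras differed by about 5 mm on the key position, so I aimed at the average.

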